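# Seal the hand vacuum pump and hold it drawn to the green mark

### The arm

A 7-joint arm with a two-finger parallel gripper is mounted at the origin on the work surface; the furniture and walls round the work are solid. World frame = base frame: x ahead of the robot, y to its left, z up, the work surface at z = 0. Lengths are in m, angles in rad, forces in N, time in s.
With the tool pointing down it reaches from about 0.4 to 0.85 m from the base axis. Payload 10.4 kg.
Tool frame: the origin (TCP) lies at the very end of the fingers, on their centre line; the grasp point (between the pads) lies 19 mm behind it (r.pinch_z is the distance from the TCP to the grasp point, in m); z points along the fingers, y is the line along which they close (so a half turn about z gives the same grasp; the last joint's range is limited). The gripper opens to 87 mm and grips with 3 to 60 N. Pads are 19 mm wide; open, the fingers measure 117 mm over their backs; the gripper's body (75 mm by 190 mm) begins 51 mm behind the grasp point.
Start: joints at [1.124, 0.332, -0.065, 1.46, 0.022, 1.35, -0.088], TCP at [0.257, -0.57, 0.223] pointing down, gripper open.
Joint ranges: [-2.6, 2.6], [-0.5, 2.12], [-1.47, 1.34], [0.16, 2.42], [-1.27, 4.41], [0.06, 2.06], [-2.6, 2.6]. Speed limits (rad/s): [2.22, 2.22, 2.79, 2.79, 3.14, 3.14, 3.14].

### API

Orientations are given as a unit quaternion [x, y, z, w].
In Python, from bench import r, camera gives the robot as it stands. The module is installed in compiled form; this text tells all that it offers.
- The arm moves only by the shell command python3 -m pendant 'ROWS' [FORCE]. ROWS is JSON, a list of rows, each an object with "dp": the shift along the tool's x, y, z as a fraction of full scale, a list of three; "rotation": the turn, a rotation vector about the tool's x, y, z as a fraction of full scale, a list of three; "jaw": the opening, from 0 (shut) to 1 (fully open). A call has 1 to 8 rows; each row is the pose to reach, as a shift and turn from the pose commanded when the call began, along the tool's axes at that moment, turning the shorter way round; what a row does not reach only later rows make up. Full scale, the value 1, is 0.15 m for a shift and 2 pi rad for a turn. A row lasts 1/8 s, in which the tool goes at most 62.5 mm and 10.7 degrees, less where a joint would pass 70% of its speed; a pose out of reach is approached as far as the arm can. A call with a number of a shift or a turn outside -1 to 1 is refused whole. A call with a gripper value outside its range is refused whole. The fingers move at their own pace and stop on an object; FORCE is the grip in N (left out, the last holds). Time passes only in rows, so rows that repeat a pose let the fingers close. It gives the time, the measured TCP pose, the force, the opening and the grip force at its end, in the units of the state.
- r.read_state(): the state, without advancing time (a new reading comes with each control period).
- camera(name): name is "scene" or "top" or "wrist"; returns a dict with "image" (400x640x3 uint8, red, green, blue), "z_map" (400x640 float32, m along the optical axis (not along the pixel's ray), 0 where there is no reading), "mtx" (3x3 intrinsics, pixels), "T" (4x4, takes a point from camera to world coordinates). Camera axes: x right, y down, z forward; pixel columns grow to the right and rows downward; lengths in m; the calibration is good to about 2 mm. A picture is of the moment at which its call begins.
- r.close_job(): hands the job in; it is judged then, once.
The state is a dict: "time": time; "joint_positions": joint angles; "joint_vel": joint speeds; "joint_torque": joint torques, N m; "ee_pos": TCP position; "eef_rot": TCP orientation; "ft_force": force on the tool from outside, world axes, zero at the start; "torque": the same for the moment, N m; "width": finger opening in m; "grip_force": force on a finger pad.
Only numpy, scipy, OpenCV 4.12 (cv2) and the standard library are available. Lean on these libraries where they do the work, as an engineer would, in place of code of your own. Each camera call takes 0.05 s, during which the arm holds its last target. There are 200 camera calls.

### The job

Leak-test the hand vacuum pump on the bench: first press the red cap on the pump's port fully down until it snaps home, and only then pull the pump's black handle out of the barrel until the red pointer stands over the green clip on the scale. The plunger springs back, so finish while still gripping the handle and holding the pointer over the green clip: do not let go. Leave the tape, the relay and the oil bottle where they are.

Things in the scene. Friction and masses are not known exactly. Their poses are not given: they have to be found in the camera images.
- pump: Hand vacuum pump fixed to the bench: aluminium base plate (x -170 to 120, y -45 to 45 mm, 10 mm thick), clear barrel with blue ends along its x, diameter 44 mm, from x = -20 to 115 mm, top 64 mm above the bench. Origin on the bench under the barrel's axis; z up; the handle is pulled along -x (roughly to the robot's right); +y is the scale side, nearest the robot.
- cap (a joint): Travel of the red push-on cap along its port, m: 0 = sitting loosely raised, 0.010 = fully home (end stop). A detent holds it at either end, and friction where it is left between; about 4 to 6 N of downward push starts it, less keeps it going, and over the last 2 to 3 mm it snaps home by itself.
- cap_top (a point): Centre of the flat top of the red cap (24 mm diameter, 22 mm tall, upright at x = +95 mm, y = 0 of the pump). 100 mm above the bench while raised, 90 mm when home.
- handle: Plunger: black upright paddle, 12 mm thick along the pump's x, 46 mm wide, 25 to 105 mm above the bench, on a 10 mm rod (42 mm above the bench) from the barrel; 54 mm free between paddle and barrel at the start. Slides 0 to 80 mm along the pump's -x; a spring draws it back with 3.6 N, plus 1.2 N per 10 mm. Origin: the pump's origin when in, NOT on the paddle: use grip.
- grip (a point): Point to grip on the handle: middle of the paddle's thickness and width, 86 mm above the bench, 19 mm below its top edge. Pinch from above with a finger on each broad face, closing along the pump's x. At x = -80 mm, y = 0 of the pump with the plunger in; moves with the plunger.
- pointer (a point): Tip of the red pointer that the plunger carries over the scale, 26 mm above the bench; at x = -80 mm, y = +40 mm of the pump with the plunger in; moves with the handle, always at the same x along the pump as grip.
- mark: Green clip fixed on the white scale rail, 10 mm wide along its x (parallel to the pump's x), at a different setting each time: 35 to 60 mm from the pointer's starting place. Origin on the bench below the clip's middle, so the pointer is over the clip when the pointer's x in this frame is within -5 and +5 mm.
- tape: Black roll of tape lying flat, 62x60x19 mm, loose bystander; origin at the centre of its underside.
- relay: Small black relay with brass blades, 27x45x26 mm, loose bystander; origin at the centre of its underside.
- oil_bottle: White oil bottle with red spout cap, 45 mm diameter, 128 mm tall, standing, loose bystander; origin at the centre of its underside.

How it is judged:
By the outcome, as a careful person would: the job done as asked, in the order asked, and still so for the second after the job is handed in, while the arm keeps its last pose, push and grip.
It also fails if it takes over 42 s, if anything falls off the work surface, if the arm or the gripper's body presses on something with over 40 N, if the wrist force passes 120 N, or if a joint passes its speed limit or range.

## Working session

There is one attempt and no reset: what is moved stays moved. The work goes in short steps, Python scripts to look and compute and a shell command to move; the robot and the scene stay as the last step left them, time stands still between calls to the robot, and variables do not carry over. Pictures are saved under pics/ and viewed, at most 10 in all, crops included, and the job is handed in when it is done.

```bash
mkdir -p pics; python3 - <<'E'
from bench import r,camera
import cv2,numpy as np
for n in("scene","top"):
    c=camera(n);np.savez(f'pics/{n}.npz',**c);cv2.imwrite(f'pics/{n}0.png',c['image'][:,:,::-1])
    print(n,c['mtx'].round(1).tolist(),c['T'].round(3).tolist())
s=r.read_state();print(s['time'],s['ee_pos'],s['eef_rot'],s['width'],s['ft_force'],r.pinch_z)
E
```

```text
scene [[435.6, 0.0, 319.3], [0.0, 435.6, 202.3], [0.0, 0.0, 1.0]] [[0.868, -0.282, 0.409, 0.104], [-0.497, -0.477, 0.725, -0.447], [-0.009, -0.832, -0.554, 0.533], [0.0, 0.0, 0.0, 1.0]]
top [[497.5, 0.0, 316.5], [0.0, 497.5, 196.4], [0.0, 0.0, 1.0]] [[-0.022, -0.999, 0.041, 0.421], [-1.0, 0.022, 0.001, 0.176], [-0.002, -0.041, -0.999, 0.991], [0.0, 0.0, 0.0, 1.0]]
0.1 [ 0.25690136 -0.56937709  0.22183202] [ 9.77626365e-01  2.10347993e-01 -1.58319617e-04 -6.22748834e-04] 0.08699998652701232 [ 0.87240903 -0.5289926  -0.49122219] 0.0187
```

View pics/scene0.png

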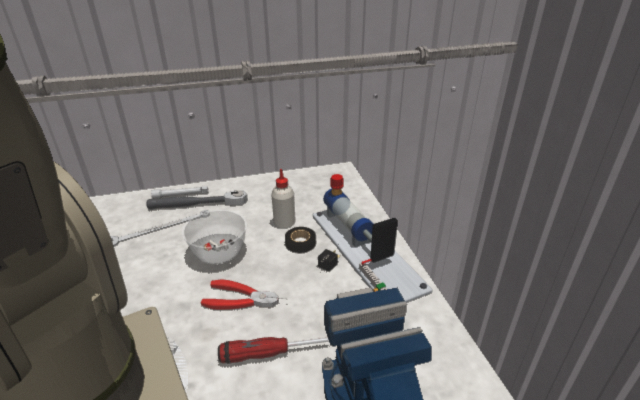

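View pics/top0.png

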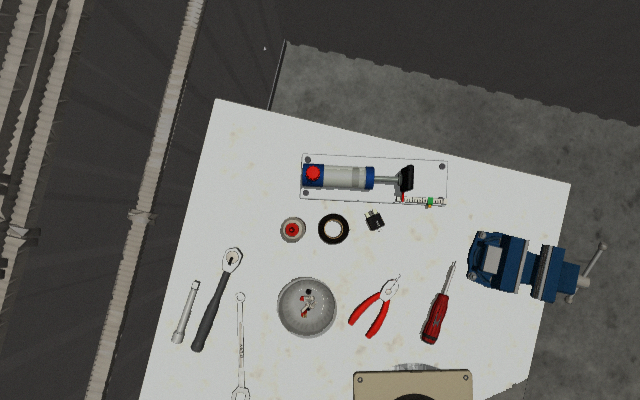

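The scene view shows the pump right of centre: red cap (337,181), black paddle (383,240), pointer (366,262) and green clip (380,286). In the top view the cap is at (313,173), the paddle at (406,178), the pointer at (403,197) and the clip at (430,202). Bystanders are near (293,230), (333,229) and (375,220).

```bash
cat > h.py <<'E'
import numpy as np,cv2
def load(n): return dict(np.load(f'pics/{n}.npz'))
def ray(c,u,v):
    d=c['T'][:3,:3]@np.linalg.inv(c['mtx'])@[u,v,1.];return c['T'][:3,3],d
def onz(c,u,v,z):
    o,d=ray(c,u,v);return o+d*(z-o[2])/d[2]
def tri(a,pa,b,pb):
    o1,d1=ray(a,*pa);o2,d2=ray(b,*pb)
    t=np.linalg.lstsq(np.c_[d1,-d2],o2-o1,rcond=None)[0]
    p,q=o1+t[0]*d1,o2+t[1]*d2;return (p+q)/2,np.linalg.norm(p-q)
def cloud(c,m):
    v,u=np.nonzero(m&(c['z_map']>0));z=c['z_map'][v,u]
    P=np.linalg.inv(c['mtx'])@np.array([u*z,v*z,z]);return (c['T'][:3,:3]@P).T+c['T'][:3,3]
def masks(im):
    i=im.astype(int);R,G,B=i[...,0],i[...,1],i[...,2]
    return dict(red=(R>130)&(G<80)&(B<80),green=(G>R+50)&(G>B+40),blue=(B>R+40)&(B>60)&(G<B-15),black=(i.max(2)<45))
def box(m,u0,u1,v0,v1):
    k=np.zeros_like(m);k[v0:v1,u0:u1]=m[v0:v1,u0:u1];return k
def cen(m):
    v,u=np.nonzero(m);return u.mean(),v.mean(),len(u)
E
python3 - <<'E'
from h import *
np.set_printoptions(precision=4,suppress=True)
S,T=load('scene'),load('top');ms,mt=masks(S['image']),masks(T['image'])
B={'cap':('red',(325,350,170,195),(300,328,160,188)),'ptr':('red',(355,375,250,272),(395,412,188,208)),'clip':('green',(365,395,275,295),(420,440,190,212)),'pad':('black',(365,402,210,268),(392,418,160,196))}
for k,(c,bs,bt) in B.items():
    a,b=box(ms[c],*bs),box(mt[c],*bt);ca,cb=cen(a),cen(b)
    print(k,np.array(ca),np.array(cb),*tri(S,ca[:2],T,cb[:2]))
    for C,m in((S,a),(T,b)):
        P=cloud(C,m);print('   cloud med',np.median(P,0),'min',P.min(0),'max',P.max(0))
    if k in('cap','pad'):
        P=cloud(T,b);q=P[P[:,2]>P[:,2].max()-.006];print('   topface',q.mean(0),q.min(0),q.max(0),len(q))
b=box(mt['blue'],295,380,160,195);P=cloud(T,b);print('blue top ridge')
for s in(P[P[:,1]>.12],P[P[:,1]<.12]): print(s.min(0),s.max(0),len(s))
im=np.hstack([cv2.resize(S['image'][165:305,300:440],None,fx=2.8,fy=2.8,interpolation=2),cv2.resize(T['image'][120:260,300:440],None,fx=2.8,fy=2.8,interpolation=2)])
cv2.imwrite('pics/crop.png',im[:,:,::-1])
E
```

```text
cap [336.9038 177.5769  52.    ] [312.5746 172.2015 134.    ] [0.501  0.1832 0.0958] 0.0007764589485073493
   cloud med [0.4993 0.1819 0.0979] min [0.4901 0.1721 0.0793] max [0.5094 0.1924 0.0994]
   cloud med [0.5014 0.1831 0.0988] min [0.489  0.1713 0.083 ] max [0.5124 0.195  0.1028]
   topface [0.5012 0.1832 0.0992] [0.4905 0.1714 0.0969] [0.5124 0.1949 0.1028] 115
ptr [366.2143 260.8571  14.    ] [402.5333 197.7333  15.    ] [0.4542 0.0107 0.0301] 0.0004552159357423258
   cloud med [0.4547 0.0107 0.03  ] min [0.4464 0.0085 0.0283] max [0.4624 0.0136 0.031 ]
   cloud med [0.4536 0.0103 0.0307] min [0.4477 0.0094 0.0265] max [0.4611 0.013  0.036 ]
clip [380.4483 285.1034  29.    ] [430.0556 200.1111  36.    ] [ 0.4474 -0.0433  0.0217] 0.0027282594189247883
   cloud med [ 0.4458 -0.0428  0.0215] min [ 0.4398 -0.0473  0.0204] max [ 0.4532 -0.0386  0.0232]
   cloud med [ 0.4487 -0.0438  0.0221] min [ 0.4408 -0.0504  0.0114] max [ 0.4549 -0.0393  0.0255]
pad [382.9581 239.3911 836.    ] [406.4834 178.202  302.    ] [0.4879 0.0092 0.065 ] 0.0028402042301648002
   cloud med [0.4818 0.0042 0.0712] min [0.463  0.0009 0.0263] max [0.5061 0.0156 0.1046]
   cloud med [0.4868 0.0135 0.0999] min [0.4656 0.0029 0.0292] max [0.5099 0.0221 0.1081]
   topface [0.4888 0.0093 0.1043] [0.4666 0.0029 0.1022] [0.5099 0.0149 0.1081] 121
blue top ridge
[0.4824 0.1634 0.0485] [0.5215 0.2034 0.0652] 189
[0.4748 0.0692 0.0487] [0.5133 0.0838 0.0663] 156
```

View pics/crop.png

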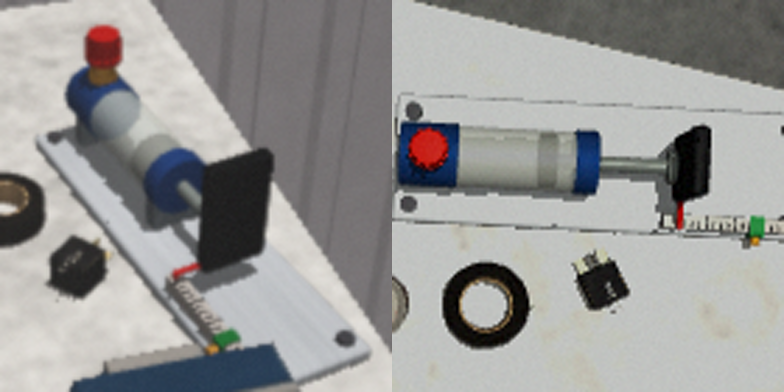

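The crops confirm the masks: cap raised, pointer just left of the green clip. The cap is measured at (0.501, 0.183, 0.099), and the paddle top at (0.489, 0.009, 0.104). They sit 174 mm apart against 175 nominal. The pump x axis is 4° off world y, and the clip is about 54 mm from the pointer. Next I rotate by +28.3° about tool z and move in.

```bash
python3 - <<'E'
from h import *
for n in('scene','top'):
    c=load(n);P=cloud(c,np.ones((400,640),bool))
    for y in np.arange(-.45,.25,.1):
        q=P[(P[:,0]>.28)&(P[:,0]<.6)&(abs(P[:,1]-y)<.05)]
        print(n,round(y,2),q[:,2].max().round(3) if len(q) else None)
E
python3 -m pendant '[{"dp":[0.4,0.2,-0.2],"rotation":[0,0,0.025],"jaw":0},{"dp":[0.9,0.4,-0.2],"rotation":[0,0,0.055],"jaw":0},{"dp":[0.9,0.4,-0.2],"rotation":[0,0,0.0786],"jaw":0},{"dp":[0.9,0.4,-0.2],"rotation":[0,0,0.0786],"jaw":0}]' 40
```

```text
scene -0.45 None
scene -0.35 None
scene -0.25 0.146
scene -0.15 0.147
scene -0.05 0.059
scene 0.05 0.105
scene 0.15 0.099
top -0.45 -0.861
top -0.35 0.109
top -0.25 0.15
top -0.15 0.149
top -0.05 0.026
top 0.05 0.108
top 0.15 0.103
time: 0.6
ee_pos: [0.4077, -0.5672, 0.2513]
eef_rot: [0.999, -0.033, -0.0, -0.001]
ft_force: [-0.1, 0.2, 0.1]
width: 0.0551
grip_force: 0.0
```

```bash
M='python3 -m pendant'
python3 -m pendant '[{"dp":[0.15,-0.4,0],"rotation":[0,0,0],"jaw":0},{"dp":[0.3,-0.8,0],"rotation":[0,0,0],"jaw":0},{"dp":[0.3,-1,0],"rotation":[0,0,0],"jaw":0}]' | head -2
python3 -m pendant '[{"dp":[0,-0.4,0],"rotation":[0,0,0],"jaw":0},{"dp":[0,-0.8,0],"rotation":[0,0,0],"jaw":0},{"dp":[0,-1,0],"rotation":[0,0,0],"jaw":0}]' | head -2
python3 -m pendant '[{"dp":[0,-0.4,0],"rotation":[0,0,0],"jaw":0},{"dp":[0,-0.8,0],"rotation":[0,0,0],"jaw":0},{"dp":[0,-1,0],"rotation":[0,0,0],"jaw":0}]' | head -2
python3 -m pendant '[{"dp":[0,-0.4,0],"rotation":[0,0,0],"jaw":0},{"dp":[0,-0.8,0],"rotation":[0,0,0],"jaw":0},{"dp":[0,-1,0],"rotation":[0,0,0],"jaw":0},{"dp":[0,-1,0],"rotation":[0,0,0],"jaw":0}]'
python3 -c "
from bench import r
s=r.read_state();print(s['joint_positions'],s['ee_pos'],s['eef_rot'])"
```

```text
time: 0.98
ee_pos: [0.4611, -0.4193, 0.2524]
time: 1.35
ee_pos: [0.47, -0.2702, 0.2527]
time: 1.72
ee_pos: [0.4804, -0.1208, 0.2526]
time: 2.22
ee_pos: [0.4911, 0.0279, 0.2525]
eef_rot: [0.999, -0.033, 0.0, 0.0]
ft_force: [0.7, -1.3, 0.6]
width: 0.0001
grip_force: 0.0
[ 0.29730532  0.04843336 -0.45824843  1.73588937  0.02228513  1.36232934
 -1.80125219] [0.49110013 0.0278705  0.25246544] [ 9.99465959e-01 -3.26765944e-02  2.75570753e-05  1.89967284e-04]
```

```bash
python3 -m pendant '[{"dp":[0,-0.4,0],"rotation":[0,0,0],"jaw":0},{"dp":[0,-0.8,0.2],"rotation":[0,0,0],"jaw":0},{"dp":[0,-1,0.5],"rotation":[0,0,0],"jaw":0},{"dp":[0,-1,0.85],"rotation":[0,0,0],"jaw":0},{"dp":[0,-1,0.85],"rotation":[0,0,0],"jaw":0}]' | head -2
python3 -m pendant '[{"dp":[0,-0.04,0.05],"rotation":[0,0,0],"jaw":0},{"dp":[0,-0.04,0.1],"rotation":[0,0,0],"jaw":0},{"dp":[0,-0.04,0.1],"rotation":[0,0,0],"jaw":0}]'
python3 - <<'E'
from bench import camera
import numpy as np,cv2
for n in('scene','top'):
    c=camera(n);np.savez(f'pics/{n}1.npz',**c)
    if n=='scene': cv2.imwrite('pics/press0.png',cv2.resize(c['image'][120:300,280:440],None,fx=3,fy=3)[:,:,::-1])
E
```

```text
time: 2.85
ee_pos: [0.5, 0.1731, 0.1217]
time: 3.22
ee_pos: [0.503, 0.1818, 0.1106]
eef_rot: [0.999, -0.035, 0.0, 0.0]
ft_force: [-0.4, -0.7, 1.3]
width: 0.0001
grip_force: 0.0
```

View pics/press0.png

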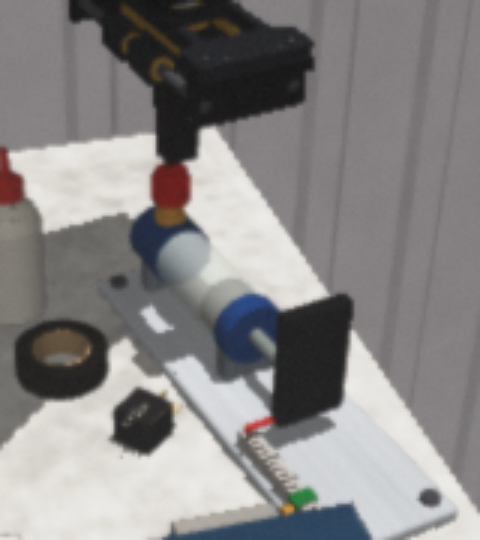

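The closed fingertips (175,155 in the crop) stand centred right over the cap (171,187). Next I press in small steps.

```bash
python3 -m pendant '[{"dp":[0,0,0.03],"rotation":[0,0,0],"jaw":0},{"dp":[0,0,0.06],"rotation":[0,0,0],"jaw":0},{"dp":[0,0,0.08],"rotation":[0,0,0],"jaw":0},{"dp":[0,0,0.1],"rotation":[0,0,0],"jaw":0}]'
python3 -m pendant '[{"dp":[0,0,0.01],"rotation":[0,0,0],"jaw":0},{"dp":[0,0,0.02],"rotation":[0,0,0],"jaw":0},{"dp":[0,0,0.03],"rotation":[0,0,0],"jaw":0}]'
```

```text
time: 3.82
ee_pos: [0.5028, 0.1821, 0.0953]
eef_rot: [0.999, -0.035, 0.0, 0.0]
ft_force: [0.3, -0.5, 2.1]
width: 0.0008
grip_force: 1.1
time: 4.2
ee_pos: [0.5026, 0.1821, 0.0904]
eef_rot: [0.999, -0.035, -0.0, 0.0]
ft_force: [-2.0, -1.3, 12.6]
width: 0.0007
grip_force: 6.4
```

```bash
python3 -m pendant '[{"dp":[0,0,0.005],"rotation":[0,0,0],"jaw":0},{"dp":[0,0,0.01],"rotation":[0,0,0],"jaw":0},{"dp":[0,0,0.01],"rotation":[0,0,0],"jaw":0}]'
```

```text
time: 4.58
ee_pos: [0.5026, 0.1821, 0.0903]
eef_rot: [0.999, -0.035, 0.0, 0.0]
ft_force: [-6.7, -2.9, 16.6]
width: 0.0004
grip_force: 8.2
```

```bash
python3 -m pendant '[{"dp":[0,0,-0.2],"rotation":[0,0,0],"jaw":0},{"dp":[0,0,-0.47],"rotation":[0,0,0],"jaw":0},{"dp":[0,0.3,-0.47],"rotation":[0,0,0],"jaw":0},{"dp":[0,0.7,-0.47],"rotation":[0,0,0],"jaw":0.2},{"dp":[0,1,-0.47],"rotation":[0,0,0],"jaw":0.45},{"dp":[0,1,-0.47],"rotation":[0,0,0],"jaw":0.45},{"dp":[0,1,-0.47],"rotation":[0,0,0],"jaw":0.45}]'
python3 - <<'E'
from h import *
from bench import r,camera
np.set_printoptions(precision=4,suppress=True)
S,T=camera('scene'),camera('top')
a,b=box(masks(S['image'])['red'],325,350,170,200),box(masks(T['image'])['red'],295,330,155,190)
ca,cb=cen(a),cen(b);print(ca,cb,*tri(S,ca[:2],T,cb[:2]))
for C,m in((S,a),(T,b)): print(np.median(cloud(C,m),0),cloud(C,m).max(0))
cv2.imwrite('pics/cap1.png',cv2.resize(S['image'][110:300,280:440],None,fx=3,fy=3)[:,:,::-1])
s=r.read_state();print(s['ee_pos'],s['eef_rot'],s['width'])
E
```

```text
time: 5.45
ee_pos: [0.4921, 0.0332, 0.1595]
eef_rot: [0.999, -0.035, 0.0, -0.0]
ft_force: [-0.1, 0.1, 0.1]
width: 0.0323
grip_force: 0.0
(np.float64(337.2463768115942), np.float64(183.1014492753623), 69) (np.float64(312.5952380952381), np.float64(172.32539682539684), 126) [0.502  0.1832 0.0827] 0.0006885397838647736
[0.4999 0.1795 0.088 ] [0.5089 0.1917 0.0898]
[0.502  0.1825 0.089 ] [0.5135 0.195  0.0934]
[0.4921 0.0339 0.1595] [ 0.9994 -0.034   0.     -0.0002] 0.03648245289154166
```

View pics/cap1.png

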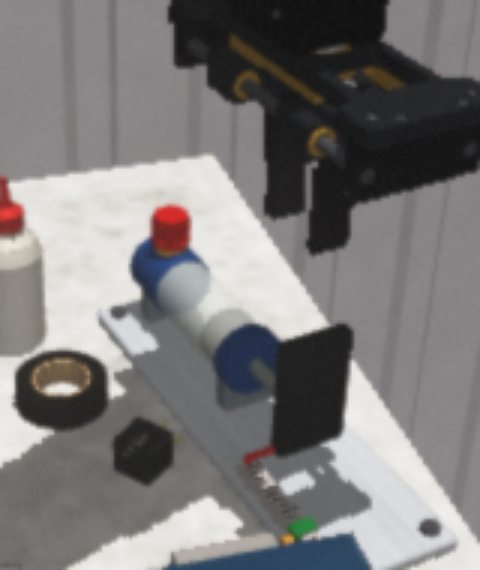

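The cap now sits flush on its port (171,228 in the crop), with its top at 89 mm, so it is home. The open fingers are to the left of the paddle (313,390). Next is the grasp.

```bash
python3 -m pendant '[{"dp":[-0.01,0.17,0],"rotation":[0,0,0],"jaw":0.45},{"dp":[-0.01,0.17,0.15],"rotation":[0,0,0],"jaw":0.45},{"dp":[-0.01,0.17,0.3],"rotation":[0,0,0],"jaw":0.45},{"dp":[-0.01,0.17,0.45],"rotation":[0,0,0],"jaw":0.45},{"dp":[-0.01,0.17,0.62],"rotation":[0,0,0],"jaw":0.45},{"dp":[-0.01,0.17,0.62],"rotation":[0,0,0],"jaw":0.45}]'
python3 -m pendant '[{"dp":[0,0,0],"rotation":[0,0,0],"jaw":0.2},{"dp":[0,0,0],"rotation":[0,0,0],"jaw":0},{"dp":[0,0,0],"rotation":[0,0,0],"jaw":0},{"dp":[0,0,0],"rotation":[0,0,0],"jaw":0},{"dp":[0,0,0],"rotation":[0,0,0],"jaw":0}]' 45
```

```text
time: 6.3
ee_pos: [0.4875, 0.0083, 0.0651]
eef_rot: [0.999, -0.034, -0.002, -0.0]
ft_force: [0.6, -0.6, 1.4]
width: 0.0392
grip_force: 0.0
time: 6.92
ee_pos: [0.4893, 0.0079, 0.0672]
eef_rot: [0.999, -0.035, 0.001, -0.0]
ft_force: [-0.5, 4.5, 5.5]
width: 0.0119
grip_force: 45.0
```

```bash
python3 -m pendant '[{"dp":[0,0.06,0],"rotation":[0,0,0],"jaw":0},{"dp":[0,0.12,0],"rotation":[0,0,0],"jaw":0},{"dp":[0,0.18,0],"rotation":[0,0,0],"jaw":0},{"dp":[0,0.24,0],"rotation":[0,0,0],"jaw":0},{"dp":[0,0.3,0],"rotation":[0,0,0],"jaw":0},{"dp":[0,0.34,0],"rotation":[0,0,0],"jaw":0},{"dp":[0,0.34,0],"rotation":[0,0,0],"jaw":0}]'
cat > look.py <<'E'
import sys;from h import *
from bench import r,camera
np.set_printoptions(precision=4,suppress=True)
xh=np.array([.07,.9975]);S,T=camera('scene'),camera('top')
for C,n,bp,bg in((S,'s',(350,395,245,300),(360,400,270,300)),(T,'t',(395,445,188,215),(418,445,188,215))):
    m=masks(C['image']);p,g=box(m['red'],*bp),box(m['green'],*bg)
    for k,q,z in(('ptr',p,.028),('clip',g,.0217)):
        if q.sum()<2: print(n,k,'unseen');continue
        c=cen(q);P=onz(C,*c[:2],z);D=cloud(C,q);print(n,k,c,P,'along',P[:2]@xh,'cloud',D[:,:2].mean(0)@xh,np.ptp(D[:,:2]@xh))
s=r.read_state();print(s['time'],s['ee_pos'],s['ft_force'],s['width'],s['grip_force'])
im=np.hstack([cv2.resize(S['image'][220:300,330:410],None,fx=5,fy=5),cv2.resize(T['image'][150:230,380:460],None,fx=5,fy=5)])
cv2.imwrite(sys.argv[1],im[:,:,::-1])
E
python3 look.py pics/pull1.png
```

```text
time: 7.8
ee_pos: [0.4856, -0.0421, 0.0672]
eef_rot: [0.999, -0.035, 0.0, -0.001]
ft_force: [-1.5, 9.8, 6.4]
width: 0.0121
grip_force: 45.0
s ptr unseen
s clip unseen
t ptr unseen
t clip unseen
7.9 [ 0.4857 -0.0417  0.0672] [-2.1621  9.3048  7.9167] 0.011418552276506877 45.00073424074799
```

View pics/pull1.png

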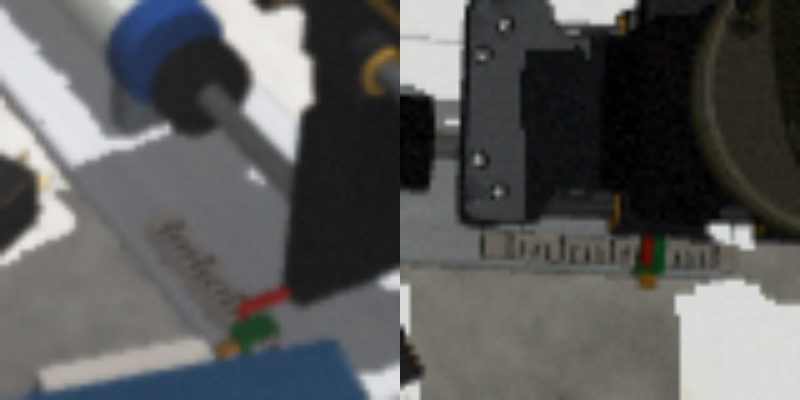

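The pointer is now over the clip or close to it (top crop: pointer at 648, clip 637–663). Shadow defeated the colour thresholds, so I'll measure again with hue.

```bash
cat >> h.py <<'E'
def masks(im):
    h,s,v=cv2.split(cv2.cvtColor(im,cv2.COLOR_RGB2HSV));ok=(s>130)&(v>40)
    return dict(red=ok&((h<6)|(h>172)),green=ok&(h>45)&(h<85))
E
python3 look.py pics/pull2.png
```

```text
s ptr (np.float64(381.88461538461536), np.float64(279.6923076923077), 26) [ 0.4514 -0.0388  0.028 ] along -0.0071194707954110705 cloud -0.008382578262013341 0.004663321301952209
s clip (np.float64(380.11764705882354), np.float64(285.47058823529414), 17) [ 0.4451 -0.0432  0.0217] along -0.011902401249897525 cloud -0.01187481981539366 0.005835175026142026
t ptr (np.float64(428.54545454545456), np.float64(199.72727272727272), 11) [ 0.4492 -0.0397  0.028 ] along -0.008189135461546418 cloud -0.007414476355810512 0.0027678163271441193
t clip (np.float64(430.94444444444446), np.float64(201.44444444444446), 18) [ 0.4459 -0.0457  0.0217] along -0.014379861586078084 cloud -0.014176298707901379 0.008226300813231254
8.0 [ 0.4857 -0.0417  0.0672] [-1.7287 10.4448  7.4439] 0.011828888724602535 45.00142604112625
```

The pointer is about 4.5 mm short of the clip's middle. Two measures agree on this: initial gap minus travel, and the direct view.

```bash
python3 -m pendant '[{"dp":[0,0.015,0],"rotation":[0,0,0],"jaw":0},{"dp":[0,0.03,0],"rotation":[0,0,0],"jaw":0},{"dp":[0,0.03,0],"rotation":[0,0,0],"jaw":0},{"dp":[0,0.03,0],"rotation":[0,0,0],"jaw":0}]'
python3 look.py pics/pull3.png
```

```text
time: 8.5
ee_pos: [0.4853, -0.046, 0.0672]
eef_rot: [0.999, -0.034, 0.0, -0.001]
ft_force: [-1.6, 10.0, 6.8]
width: 0.0122
grip_force: 45.0
s ptr (np.float64(383.39130434782606), np.float64(281.3478260869565), 23) [ 0.4512 -0.0432  0.028 ] along -0.011488789577560006 cloud -0.013151918244440845 0.004377000095792038
s clip (np.float64(380.4), np.float64(285.8), 5) [ 0.4451 -0.044   0.0217] along -0.012750558145132899 cloud -0.011897103227424067 0.0037025085501090488
t ptr (np.float64(431.4), np.float64(199.5), 10) [ 0.4495 -0.0453  0.028 ] along -0.013687548047035522 cloud -0.010424967191208554 0.027322971548052456
t clip (np.float64(428.94736842105266), np.float64(201.26315789473685), 19) [ 0.4463 -0.0418  0.0217] along -0.010482539639589486 cloud -0.010387702145818786 0.008853593035820766
8.6 [ 0.4853 -0.046   0.0672] [-2.2092 10.0287  7.2285] 0.011689147561678718 45.00251517165452
```

View pics/pull3.png

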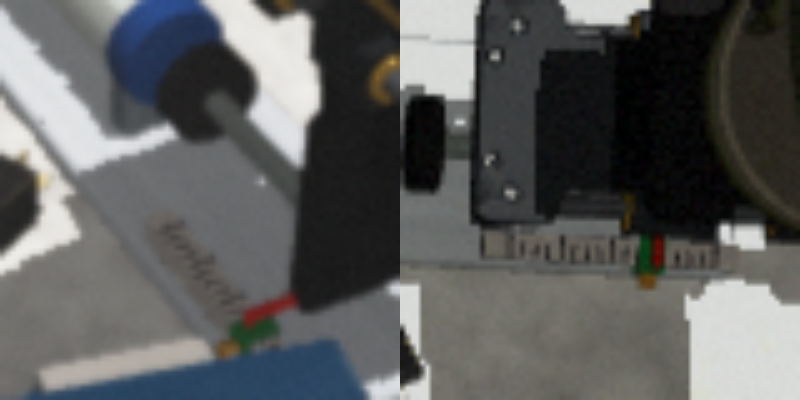

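The top crop shows the pointer at 658, inside the clip's 637–663. Compared camera by camera with the clip's unobscured position, it is 0 to 1.5 mm past the middle. I'll ease back about 1 mm and hand in while still gripping.

```bash
python3 -m pendant '[{"dp":[0,-0.006,0],"rotation":[0,0,0],"jaw":0},{"dp":[0,-0.006,0],"rotation":[0,0,0],"jaw":0},{"dp":[0,-0.006,0],"rotation":[0,0,0],"jaw":0},{"dp":[0,-0.006,0],"rotation":[0,0,0],"jaw":0}]'
python3 look.py pics/pull4.png
python3 -c "
from bench import r
print(r.close_job())"
```

```text
time: 9.1
ee_pos: [0.4854, -0.045, 0.0672]
eef_rot: [0.999, -0.034, 0.0, -0.001]
ft_force: [-1.0, 10.4, 8.3]
width: 0.0119
grip_force: 45.0
s ptr (np.float64(383.24), np.float64(280.96), 25) [ 0.4515 -0.0423  0.028 ] along -0.01061528433146329 cloud -0.011902815625669215 0.00449422217816633
s clip (np.float64(379.77777777777777), np.float64(286.1111111111111), 9) [ 0.4438 -0.0441  0.0217] along -0.012905458594830919 cloud -0.013047219458206798 0.00461939252778713
t ptr (np.float64(430.5), np.float64(199.5), 12) [ 0.4495 -0.0435  0.028 ] along -0.011948540049540754 cloud -0.009120610276567116 0.02570965066791179
t clip (np.float64(429.6363636363636), np.float64(200.77272727272728), 22) [ 0.4473 -0.0432  0.0217] along -0.011784952307470233 cloud -0.011665068301776447 0.008993681940588204
9.2 [ 0.4854 -0.045   0.0672] [-0.668  10.9117  7.1361] 0.011910315726887248 45.003010402433574
the job is handed in; nothing more can be done
None
```

I pressed the red cap home first, then pulled the handle out and handed the job in at about 9 s, still gripping at 45 N with the pointer within about 1 mm of the green clip's middle by both cameras; I did not re-measure the tape, relay and oil bottle, but no move came near them.

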